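Lift the sample carrier off its pinned jig and hang it in the inspection cradle

TASK

Take the sample carrier by its grip block and lift it straight up off the jig's two locating pins, keeping it level so that it does not cock and jam and the jig stays standing where it is. Then lower its axle gently into the two open slots of the inspection cradle, both ends together, until both are fully down on the slot floors with the plate hanging level, and let go. Either end of the axle may go in either slot; leave the small parts lying around alone.

Things in the scene. Friction and masses are not known exactly. Their poses are not given: they have to be found in the camera images.
- carrier: Sample carrier, 0.35 kg, loose: bare aluminium plate 84 (x) x 100 (y) x 8 mm with an axle along y on two cheeks (26 mm wide, to 42 mm high, outer faces y = +-48 mm) and an upright grip block in the middle. 9 mm through holes at (x, y) = (30, 40), (-30, -40) take the jig's pins. Origin: centre of the plate's underside, z up. Centre of mass below the axle; same after a half turn about z.
- carrier_grip (a point): Where to grip the carrier: on the centre line of its flat-sided grip block, 52 mm above the plate's underside. The block is 14 mm thick (x, close the fingers along it), 30 mm long (y), black in its upper part, its top 64 mm above the underside. Axes as the carrier's.
- axle_end_a (a point): Centre of the axle's end face at the carrier's +y end, 82 mm from its middle, 34 mm above the plate's underside. The axle is dark steel, 10 mm thick, 164 mm long, bare for 34 mm at each end.
- axle_end_b (a point): Centre of the axle's other end face, at the carrier's -y end, 82 mm from its middle, 34 mm above the plate's underside.
- jig: Assembly jig, 1.5 kg, stands loose: steel base 110 (x) x 124 (y) x 12 mm with two low rails; the carrier's plate lies on them, 18 mm above the bench, axes parallel to the jig's at the start. Two upright pins, 7 mm thick, at (x, y) = (30, 40), (-30, -40) mm, tips 54 mm above the bench: the carrier must rise 36 mm to clear them. Origin: centre of the underside, z up.
- cradle: Inspection cradle, fixed: base 90 (x) x 150 (y) x 8 mm, two uprights 12 mm thick, 60 wide, inner faces at y = +-57 mm. Each has a slot open at the top at x = 0: 12 mm wide, floor 55 mm above the bench, above 74 mm a V, 36 mm wide at its mouth at 88 mm. Axle seated (along y): its centre 60 mm, the carrier's underside 26 mm above the bench. Origin: centre of the underside, z up.
- cryostat: Fixed obstacle, not part of the job: a two-stage cold head, 220 mm across and 415 mm tall, standing in an open carton at the left end of the bench; keep arm and gripper clear of it, e.g. draw the hand in before swinging past. Origin: centre of the underside.
- tool_case: Fixed bystander: a shut black tool case, 171 x 230 x 62 mm, behind the work. Origin: centre of the underside.
- bare_flange: A bystander: mini blank flange, grey metal disc 34 mm across, 8 mm high, loose. Origin: centre of the underside.
- dish: A bystander: small open pink dish, 60 mm across, 12 mm high, loose. Origin: centre of the underside.
- ring: A bystander: centring ring with black o-ring, 37 mm across, 9 mm high, loose. Origin: centre of the underside.
- clamp: A bystander: ring clamp with wing screw, 70 x 49 x 20 mm, loose. Origin: centre of the underside.

How it is judged:
On the way:
1. the carrier is lifted clear of the pins, level, over the jig (z of carrier in the frame of jig above 0.055 m and horizontal distance between carrier and jig below 0.05 m and angle between carrier's own z axis and vertical below 0.12 rad), for 0.05 s.
At the end, for the whole second after the job is handed in: Both axle ends lie on the cradle's slot floors (each end's centre 57 to 63 mm above its underside, within 4 mm of the slots' middle), carrier centred between the uprights within 10 mm, level within 0.15 rad, at rest; jig flat, within 25 mm of its start (z of axle_end_a in the frame of cradle between 0.057 and 0.063 m and x of axle_end_a in the frame of cradle between -0.004 and 0.004 m and z of axle_end_b in the frame of cradle between 0.057 and 0.063 m and x of axle_end_b in the frame of cradle between -0.004 and 0.004 m and y of carrier in the frame of cradle between -0.01 and 0.01 m and angle between carrier's own z axis and vertical below 0.15 rad and linear speed of carrier below 0.02 m/s and angular speed of carrier below 0.15 rad/s and distance of jig from where it was at the start of the episode below 0.025 m and angle between jig's own z axis and vertical below 0.03 rad); the robot touches nothing.
It fails at once if the carrier is cocked more than 0.12 rad while it is still on the pins (z of carrier in the frame of jig below 0.052 m and horizontal distance between carrier and jig below 0.03 m and angle between carrier's own z axis and vertical above 0.12 rad).
It fails at once if the jig is dragged more than 25 mm or tipped more than 0.1 rad (distance of jig from where it was at the start of the episode above 0.025 m or angle between jig's own z axis and vertical above 0.1 rad).
It fails at once if the carrier is dropped into the slots (faster than 0.35 m/s there) or pressed on the cradle with more than 80 N (contact force between carrier and cradle above 80 N or (horizontal distance between carrier and cradle below 0.03 m and z of axle_end_a in the frame of cradle below 0.085 m and linear speed of carrier above 0.35 m/s)).
It fails at once if a bystander (blank flange, dish, centring ring or ring clamp) is moved more than 20 mm (distance of any of bare_flange, dish, ring, clamp from where it was at the start of the episode above 0.02 m).
It also fails if it takes over 42 s, if anything falls off the work surface, if the arm or the gripper's body presses on something with over 40 N, if the wrist force passes 120 N, or if a joint passes its speed limit or range.

ROBOT

A 6-joint arm with a two-finger parallel gripper is mounted at the origin on a cart in front of the work surface, level with it; the furniture and walls round the work are solid. World frame = base frame: x ahead of the robot, y to its left, z up, the work surface at z = 0. Lengths are in m, angles in rad, forces in N, time in s.
With the tool pointing down it reaches from about 0.375 to 0.9 m from the base axis. Payload 3.1 kg.
Tool frame: the origin (TCP) lies between the finger pads; the fingertips stand 8 mm ahead of it and the grasp point (between the pads) lies 11 mm behind it; z points along the fingers, y is the line along which they close (so a half turn about z gives the same grasp; the last joint's range is limited). The gripper opens to 85 mm and grips with 20 to 120 N. Pads are 22 mm wide; open, the fingers measure 114 mm over their backs; the gripper's body (76 mm by 85 mm) begins 54 mm behind the grasp point. The pads swing forward as they close: fully open they stand 13 mm farther back than shut.
Start: joints at [0.95, 0.527, 1.433, -0, 1.181, -0.178], TCP at [0.268, 0.565, 0.239] pointing down, gripper open.
Joint ranges: [-3.08, 3.08], [-0.75, 2.2], [0.22, 2.44], [-1.43, 4.57], [0, 2.65], [-2.85, 2.85]. Speed limits (rad/s): [2.79, 2.79, 3.14, 3.14, 3.14, 3.14].

INTERFACE

Orientations are given as a unit quaternion [x, y, z, w].
In Python, from station import readout, cams, sign_off gives the robot as it stands.
- The arm moves only by the tool send_rows, never from a script. Its argument "commands" is text: rows parted by semicolons, each of 5 numbers parted by spaces: the finger opening in mm, from 0 to 85.4, then the shift along the tool's x, y, z each as a share of 0.02 m, from -1 to 1, then the turn about the tool's z as a share of 4 degrees, from -1 to 1. In form: grip dx dy dz spin; .... A call has 1 to 20 rows; each row shifts and turns the commanded pose from where the row before left it, along the tool's axes as they then stand; what a row does not reach is not made up. A row lasts 1/12 s, in which the tool goes at most 41.7 mm and 7.16 degrees, less where a joint would pass 70% of its speed; a pose out of reach is approached as far as the arm can. A call with a number of a shift or a turn outside -1 to 1 is refused whole. A call with a gripper value outside its range is refused whole. The fingers move at their own pace and stop on an object; "grip_force" is the grip in N (left out, the last holds). Time passes only in rows, so rows that do not move let the fingers close. It gives the time, the measured TCP pose, the force, the opening and the grip force at its end, in the units of the state.
- readout.sense(): the state, without advancing time (a new reading comes with each control period).
- cams.snapshot(name): name is "scene" or "top"; returns a dict with "pixels" (384x512x3 uint8, red, green, blue), "intrinsics" (3x3 intrinsics, pixels), "eye" and "rotation" of the camera in the world. Camera axes: x right, y down, z forward; pixel columns grow to the right and rows downward; lengths in m; the calibration is good to about 2 mm. A picture is of the moment at which its call begins. There is no depth.
- sign_off(): hands the job in; it is judged then, once.
The state is a dict: "t": time; "q": joint angles; "qd": joint speeds; "tau": joint torques, N m; "tcp_pos": TCP position; "tool_rot": TCP orientation; "force": force on the tool from outside, world axes, zero at the start; "ft_torque": the same for the moment, N m; "finger_gap": opening from 0.0 (shut) to 1.0 (fully open); "gripper_force": force on a finger pad.
Only numpy, scipy, OpenCV 4.12 (cv2) and the standard library are available. Lean on these libraries where they do the work, as an engineer would, in place of code of your own. Each camera call takes 0.05 s, during which the arm holds its last target. There are 200 camera calls.

## Working session

There is one attempt and no reset: what is moved stays moved. The work goes in short steps, Python scripts to look and compute and a tool call to move; the robot and the scene stay as the last step left them, time stands still between calls to the robot, and variables do not carry over. Pictures are saved under pics/ and viewed, at most 10 in all, crops included, and the job is handed in when it is done.

Besides the shell and the picture viewer there is one more tool, called after ">>>" by a JSON object that holds its "method" and its "body". send_rows: Moves the arm, as the interface text tells. Its arguments: {"type":"object","properties":{"commands":{"type":"string"},"grip_force":{"type":"number"}},"required":["commands"]}

```bash
mkdir -p pics; python3 - <<'E'
from station import readout,cams
import cv2,pickle
s=readout.sense();print(s)
for n in("scene","top"):
    d=cams.snapshot(n);pickle.dump(d,open(n+"0.pkl","wb"))
    cv2.imwrite(f"pics/{n}0.png",cv2.resize(d["pixels"][:,:,::-1],(800,600),interpolation=cv2.INTER_CUBIC))
    print(n,d["intrinsics"],d["eye"],d["rotation"])
E
```

```text
{'t': 0.0, 'q': array([ 9.49493966e-01,  5.28452200e-01,  1.43394059e+00, -1.65790542e-05,
        1.18143434e+00, -1.78482446e-01]), 'qd': array([ 0.0010467 , -0.00086402, -0.0008308 ,  0.00017898, -0.00026101,
        0.00017554]), 'tau': array([ 1.35394082e-03, -4.42354989e+01, -1.78024220e+01,  3.72542513e-05,
        8.42275622e-03,  1.10990632e-05]), 'tcp_pos': array([0.26734167, 0.56412942, 0.23833003]), 'tool_rot': array([ 2.19602164e-01,  9.75588869e-01, -1.03207755e-03, -4.27902355e-04]), 'force': array([ 0.57113336,  0.11523441, -0.63428677]), 'ft_torque': array([-0.00851832,  0.03361081,  0.0076217 ]), 'gripper_force': 0.0, 'finger_gap': 1.0042748933242363}
scene [[395.10515309   0.         263.26315879]
 [  0.         395.10515309 188.3812523 ]
 [  0.           0.           1.        ]] [-0.1075831  -0.64302921  0.9153846 ] [ 0.8227651  -0.43007516  0.16439539 -0.33326731]
top [[436.19960075   0.         254.61061386]
 [  0.         436.19960075 188.1337594 ]
 [  0.           0.           1.        ]] [ 0.4621757  -0.14192625  1.14299177] [-0.69857716  0.71420066 -0.03057984  0.03118078]
```

View pics/scene0.png

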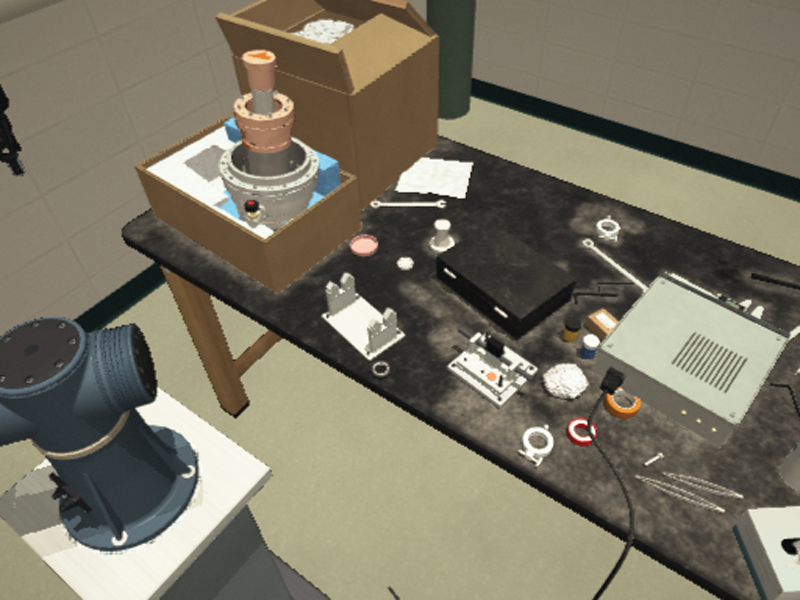

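View pics/top0.png

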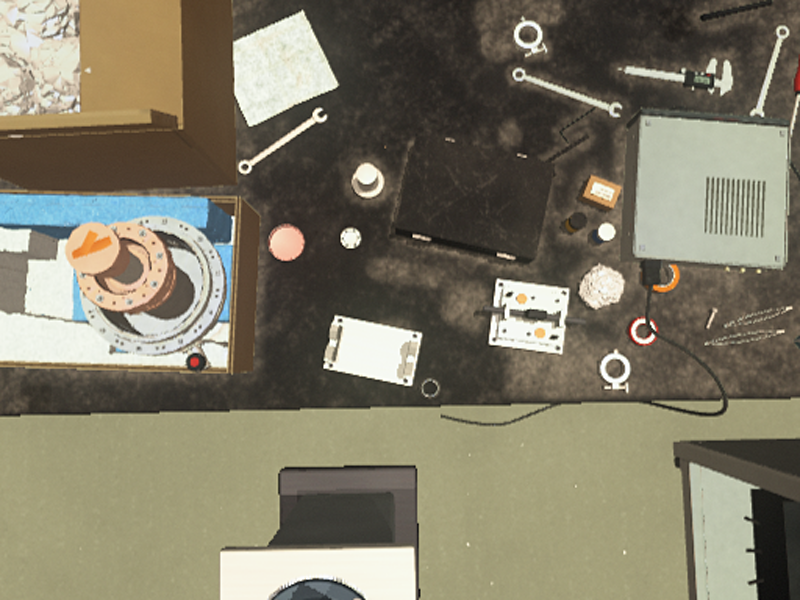

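Top view (800x600 scale): the carrier on the jig is at about (530,317), its grip block at (527,314). The cradle is at (373,350), with uprights at (333,342) and (408,358). I'll zoom in on both.

```bash
python3 - <<'E'
import cv2,pickle
d=pickle.load(open("top0.pkl","rb"))["pixels"][:,:,::-1]
a=d[170:250,200:380]; cv2.imwrite("pics/tc.png",cv2.resize(a,(792,352),interpolation=cv2.INTER_CUBIC)) 
d=pickle.load(open("scene0.pkl","rb"))["pixels"][:,:,::-1]
a=d[165:265,200:350]; cv2.imwrite("pics/sc.png",cv2.resize(a,(750,500),interpolation=cv2.INTER_CUBIC))
E
```

```text
(no output)
```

View pics/tc.png

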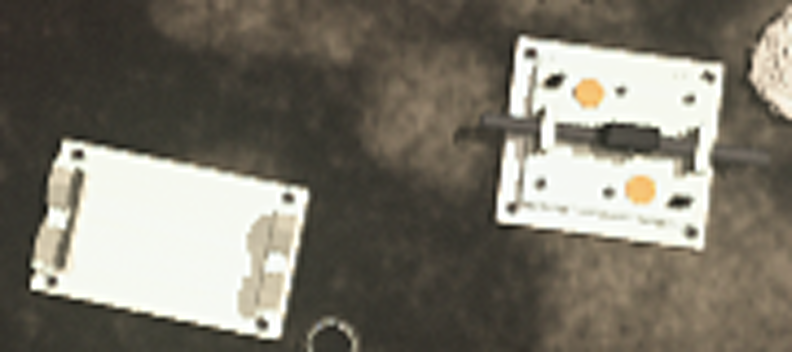

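View pics/sc.png

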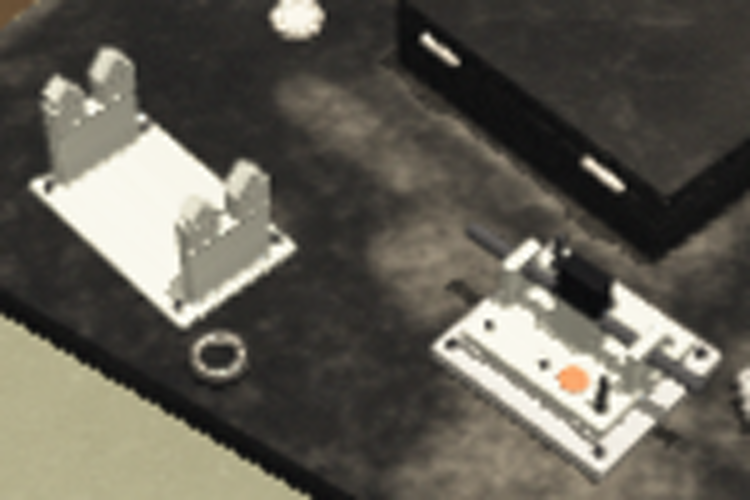

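Top crop: the cradle base corners are at (65,140), (307,187), (280,338) and (32,290). The jig base corners are at (520,38), (722,65), (704,248) and (498,222), and the grip block top is at about (633,137). Scene crop: the cradle corners are at (30,185), (185,327) and (297,245), and the jig corners at (433,348), (600,480) and (720,355). I'll fit the poses by least squares.

```bash
cat >h.py <<'E'
import numpy as np,pickle
from scipy.optimize import least_squares
from scipy.spatial.transform import Rotation as R
cam={n:pickle.load(open(n+"0.pkl","rb")) for n in("top","scene")}
sc={"top":(4.4,200,170),"scene":(5,200,165)}
def proj(n,P):
    c=cam[n];p=(np.atleast_2d(P)-c["eye"])@R.from_quat(c["rotation"]).as_matrix()
    p=p@c["intrinsics"].T;return p[:,:2]/p[:,2:]
def crop2px(n,u):
    s,a,b=sc[n];return (np.atleast_2d(u).astype(float)+.5)/s-.5+[a,b]
def fit(obs,x0,free=None):
    def W(p,L):
        return np.array([p[0],p[1],0])+np.array(L)@R.from_euler("z",p[2]).as_matrix().T
    f=lambda p:np.concatenate([(proj(n,W(p,L))-crop2px(n,u)).ravel() for n,L,u in obs])
    r=least_squares(f,x0,loss="soft_l1",f_scale=.5);return r.x,f(r.x).reshape(-1,2).round(2)
E
python3 - <<'E'
from h import *
# local: x fwd(+world x approx), y left
def cs(a,b,z):return {"TL":[a,b,z],"TR":[a,-b,z],"BR":[-a,-b,z],"BL":[-a,b,z]}
C=cs(.045,.075,.008);J=cs(.055,.062,.012)
g=lambda D,k:[D[i] for i in k.split()]
oc=[("top",g(C,"TL TR BR BL"),[(65,140),(307,187),(280,338),(32,290)]),
    ("scene",g(C,"BL BR TR"),[(30,185),(185,327),(297,245)])]
oj=[("top",g(J,"TL TR BR BL"),[(520,38),(722,65),(704,248),(498,222)]),
    ("scene",g(J,"BL BR TR"),[(433,348),(600,480),(720,355)])]
for nm,o in(("cradle",oc),("jig",oj)):
    for k in(o,o[:1],o[1:]):
        p,r=fit(k,[.45,0,-.15]);print(nm,p.round(4),r.tolist())
    if nm=="jig":
        p,_=fit(o,[.45,0,-.15])
        from math import cos,sin
        q=lambda l:np.array([p[0]+cos(p[2])*l[0]-sin(p[2])*l[1],p[1]+sin(p[2])*l[0]+cos(p[2])*l[1],l[2]])
        for n,s in sc.items():
            for l in([0,.015,.082],[0,-.015,.082],[0,.082,.052],[0,-.082,.052],[.03,.04,.054],[-.03,-.04,.054],[.03,-.04,.054]):
                print(n,l,((proj(n,q(l))[0]-s[1:]+.5)*s[0]-.5).round())
E
```

```text
cradle [ 0.4702 -0.099  -0.2125] [[-0.51, -0.3], [1.05, -0.07], [0.69, -0.13], [0.12, -0.28], [-1.07, 0.24], [-0.86, 0.02], [-0.18, -0.03]]
cradle [ 0.4697 -0.098  -0.2119] [[-0.92, -0.09], [0.66, 0.1], [0.32, 0.05], [-0.26, -0.07]]
cradle [ 0.4719 -0.1008 -0.219 ] [[-0.2, 0.01], [-0.21, -0.05], [0.58, 0.01]]
jig [ 0.5201 -0.3596 -0.151 ] [[-0.29, -0.14], [1.13, -0.19], [0.66, 0.27], [-0.23, -0.01], [-1.2, 0.18], [-0.09, -0.85], [0.16, 0.07]]
jig [ 0.5201 -0.3589 -0.1504] [[-0.59, -0.11], [0.83, -0.19], [0.39, 0.28], [-0.51, 0.03]]
jig [ 0.5203 -0.3605 -0.1562] [[-0.9, 0.16], [0.08, -0.72], [0.5, 0.29]]
top [0, 0.015, 0.082] [610. 132.]
top [0, -0.015, 0.082] [663. 139.]
top [0, 0.082, 0.052] [483. 120.]
top [0, -0.082, 0.052] [769. 157.]
top [0.03, 0.04, 0.054] [562.  77.]
top [-0.03, -0.04, 0.054] [691. 200.]
top [0.03, -0.04, 0.054] [702.  95.]
scene [0, 0.015, 0.082] [562. 259.]
scene [0, -0.015, 0.082] [605. 289.]
scene [0, 0.082, 0.052] [466. 231.]
scene [0, -0.082, 0.052] [700. 392.]
scene [0.03, 0.04, 0.054] [557. 238.]
scene [-0.03, -0.04, 0.054] [603. 379.]
scene [0.03, -0.04, 0.054] [671. 314.]
```

```bash
python3 - <<'E'
from h import *
def tri(t,s):
    t,s=[(np.array(v)+.5)*.64-.5 for v in(t,s)]
    r=least_squares(lambda P:np.r_[proj("top",P)[0]-t,proj("scene",P)[0]-s],[.5,.2,.2]);return r.x.round(3),r.fun.round(1)
for nm,t,s in(("stage2 top",(92,248),(260,57)),("stage1",(124,266),(264,108)),("flange",(152,285),(268,160)),
  ("carton near-right-top",(235,372),(273,240)),("carton far-right-top",(240,197),(355,180)),("redknob",(195,362),(252,208)),("bigbox corner",(180,112),(340,92)),("case",(397,232),(438,262))):
    print(nm,*tri(t,s))
E
```

```text
stage2 top [0.582 0.18  0.429] [ 0.7 -0.7 -1.6 -0. ]
stage1 [0.575 0.185 0.333] [ 0.3 -0.3 -0.7 -0. ]
flange [0.563 0.191 0.224] [ 0.3 -0.3 -0.5  0. ]
carton near-right-top [0.445 0.093 0.15 ] [ 1.8 -1.8 -3.3  0. ]
carton far-right-top [0.704 0.093 0.132] [ 0.1 -0.1 -0.2  0. ]
redknob [0.459 0.14  0.197] [ 0.6 -0.6 -1.2 -0. ]
bigbox corner [0.771 0.139 0.292] [-3.4  3.1  7.2 -0.6]
case [ 0.661 -0.145  0.05 ] [ 0.8 -0.7 -1.3  0.2]
```

The cold head is at about (0.57, 0.19) and the carton starts at x = 0.44. I'll rise while spinning, draw the hand in to r of about 0.4, then swing.

>>> {"method": "send_rows", "body": {"commands": "85 0 0 -0.6 1;85 0 0 -0.6 1;85 0 0 -0.6 1;85 0 0 -0.6 1;85 0 0 -0.6 1;85 0 0 -0.6 1;85 0 0 -0.6 1;85 0 0 -0.6 1;85 0 0 -0.6 1;85 0 0 -0.6 1;85 0 0 -0.6 1;85 0 0 -0.6 1;85 0 0 -0.6 1;85 0 0 -0.6 1;85 0 0 -0.6 1;85 0 0 -0.6 1;85 0 0 -0.6 1;85 0 0 -0.6 1;85 0 0 0 0.3;85 0 0 0 0"}}

```text
t: 1.77
tcp_pos: [0.2677, 0.5647, 0.4553]
tool_rot: [0.758, 0.653, 0.0, -0.0]
force: [0.5, 1.0, -0.0]
finger_gap: 0.998
gripper_force: 0.0
```

>>> {"method": "send_rows", "body": {"commands": "85 -.97 -.29 0 0;85 -.97 -.29 0 0;85 -.97 -.29 0 0;85 -.97 -.29 0 0;85 -.97 -.29 0 0;85 -.97 -.29 0 0;85 -.97 -.29 0 0;85 -.97 -.29 0 0;85 -.97 -.29 0 0;85 -.97 -.29 0 0;85 -.97 -.29 0 0;85 0 0 0 0"}}

```text
t: 2.77
tcp_pos: [0.1705, 0.36, 0.4542]
tool_rot: [0.758, 0.653, -0.002, 0.0]
force: [-0.2, -0.4, 0.1]
finger_gap: 0.991
gripper_force: 0.0
```

>>> {"method": "send_rows", "body": {"commands": "85 -.52 .93 0 0;85 -.52 .93 0 0;85 -.52 .93 0 0;85 -.52 .93 0 0;85 -.52 .93 0 0;85 -.52 .93 0 0;85 -.52 .93 0 0;85 -.52 .93 0 0;85 -.87 .64 0 0;85 -.87 .64 0 0;85 -.87 .64 0 0;85 -.87 .64 0 0;85 -.87 .64 0 0;85 -.87 .64 0 0;85 -.87 .64 0 0;85 -.87 .64 0 0"}}

```text
t: 4.1
tcp_pos: [0.3888, 0.105, 0.4543]
tool_rot: [0.758, 0.653, -0.0, -0.001]
force: [1.0, 0.6, 0.3]
finger_gap: 0.998
gripper_force: 0.0
```

>>> {"method": "send_rows", "body": {"commands": "85 -.95 .19 0 0;85 -.95 .19 0 0;85 -.95 .19 0 0;85 -.95 .19 0 0;85 -.95 .19 0 0;85 -.95 .19 0 0;85 -.95 .19 0 0;85 -.95 .19 0 0;85 -.95 .19 0 0;85 -.95 .6 .5 0;85 -.95 .6 .5 0;85 -.95 .6 .5 0;85 -.95 .6 .5 0;85 -.95 .6 .5 0;85 -.95 .6 .5 0;85 -.95 .6 .5 0;85 -.95 .6 .5 0"}}

```text
t: 5.52
tcp_pos: [0.4693, -0.234, 0.3734]
tool_rot: [0.758, 0.653, -0.0, -0.001]
force: [0.6, 0.3, 0.2]
finger_gap: 0.997
gripper_force: 0.0
```

>>> {"method": "send_rows", "body": {"commands": "85 -.95 .6 .8 0;85 -.95 .6 .8 0;85 -.95 .6 .8 0;85 -.95 .6 .8 0;85 -.95 .6 .8 0;85 -.95 .6 .8 0;85 0 0 1 0;85 0 0 1 0;85 0 0 1 0;85 0 0 0 0;85 0 0 0 0;85 0 0 0 0"}}

```text
t: 6.52
tcp_pos: [0.5235, -0.3567, 0.2196]
tool_rot: [0.758, 0.653, 0.0, 0.0]
force: [0.1, -0.0, 0.3]
finger_gap: 0.994
gripper_force: 0.0
```

>>> {"method": "send_rows", "body": {"commands": "85 -.15 -.15 1 0;85 0 0 1 0;85 0 0 1 0;85 0 0 1 0;85 0 0 1 0;85 0 0 0 0;85 0 0 0 0"}}

```text
t: 7.1
tcp_pos: [0.5199, -0.3591, 0.1199]
tool_rot: [0.758, 0.652, 0.0, 0.0]
force: [0.6, 0.1, 0.7]
finger_gap: 0.995
gripper_force: 0.0
```

```bash
python3 - <<'E'
from station import readout,cams
import cv2,numpy as np
print(readout.sense()["tcp_pos"])
a=cams.snapshot("scene")["pixels"][145:265,270:370,::-1];b=cams.snapshot("top")["pixels"][150:270,280:380,::-1]
cv2.imwrite("pics/p1.png",cv2.resize(np.hstack([a,b]),(800,480),interpolation=cv2.INTER_CUBIC))
E
```

```text
[ 0.51989955 -0.35913228  0.11988615]
```

View pics/p1.png

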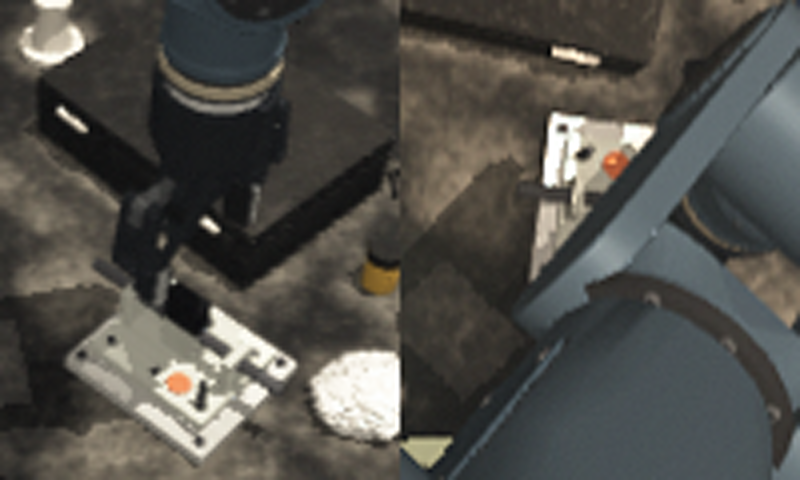

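The open fingers straddle the black block at crop (185,305), one near (150,255) and the other near (245,205). The jig is undisturbed. I'll go down slowly.

>>> {"method": "send_rows", "body": {"commands": "85 0 0 .5 0;85 0 0 .5 0;85 0 0 .5 0;85 0 0 .5 0;85 0 0 .5 0;85 0 0 .5 0;85 0 0 .05 0;85 0 0 0 0"}}

```text
t: 7.87
tcp_pos: [0.5189, -0.3584, 0.0569]
tool_rot: [0.758, 0.652, -0.0, -0.001]
force: [-0.1, -0.9, 0.6]
finger_gap: 0.996
gripper_force: 0.0
```

>>> {"method": "send_rows", "body": {"commands": "30 0 0 0 0;30 0 0 0 0;30 0 0 0 0;25 0 0 0 0;25 0 0 0 0;20 0 0 0 0;20 0 0 0 0;18 0 0 0 0;18 0 0 0 0", "grip_force": 20}}

```text
t: 8.62
tcp_pos: [0.5195, -0.3589, 0.0584]
tool_rot: [0.758, 0.652, 0.0, 0.0]
force: [0.4, -0.1, 0.2]
finger_gap: 0.21
gripper_force: 0.0
```

```bash
python3 - <<'E'
from station import readout,cams
import cv2,numpy as np
s=readout.sense();print(s["tcp_pos"],s["force"],s["finger_gap"],s["gripper_force"])
a=cams.snapshot("scene")["pixels"][165:265,270:370,::-1]
cv2.imwrite("pics/p2.png",cv2.resize(a,(600,600),interpolation=cv2.INTER_CUBIC))
E
```

```text
[ 0.51953371 -0.35891193  0.05835653] [ 0.38564777 -0.0635226   0.15249639] 0.2096113187964058 0.0
```

View pics/p2.png

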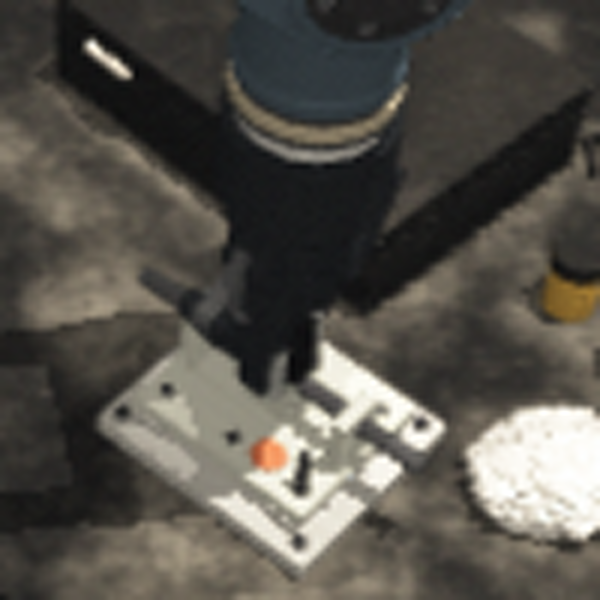

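The fingers are around the block with the gap at 18 mm and no contact force, so they're centred within 2 mm. Now I'll close and grip.

>>> {"method": "send_rows", "body": {"commands": "14 0 0 0 0;10 0 0 0 0;8 0 0 0 0;5 0 0 0 0;5 0 0 0 0;5 0 0 0 0", "grip_force": 60}}

```text
t: 9.17
tcp_pos: [0.5201, -0.3592, 0.0586]
tool_rot: [0.758, 0.652, 0.0, 0.001]
force: [2.3, -0.5, 2.2]
finger_gap: 0.157
gripper_force: 59.2
```

>>> {"method": "send_rows", "body": {"commands": "5 0 0 -.2 0;5 0 0 -.2 0;5 0 0 -.2 0;5 0 0 -.2 0;5 0 0 -.2 0;5 0 0 0 0"}}

```text
t: 9.67
tcp_pos: [0.5196, -0.359, 0.0792]
tool_rot: [0.758, 0.652, -0.0, 0.0]
force: [2.4, -1.4, -2.8]
finger_gap: 0.149
gripper_force: 59.0
```

>>> {"method": "send_rows", "body": {"commands": "5 0 0 -.25 0;5 0 0 -.25 0;5 0 0 -.25 0;5 0 0 -.25 0;5 0 0 -.4 0;5 0 0 -.5 0;5 0 0 -.5 0;5 0 0 -.5 0;5 0 0 -.5 0;5 0 0 -.5 0;5 0 0 -.5 0;5 0 0 0 0;5 0 0 0 0"}}

```text
t: 10.75
tcp_pos: [0.5199, -0.3593, 0.1673]
tool_rot: [0.758, 0.652, 0.0, 0.001]
force: [-0.9, 0.2, -4.7]
finger_gap: 0.154
gripper_force: 59.2
```

```bash
python3 - <<'E'
from station import readout,cams
import cv2,numpy as np
s=readout.sense();print(s["tcp_pos"],s["force"],s["ft_torque"],s["finger_gap"],s["gripper_force"],s["tool_rot"])
a=cams.snapshot("scene")["pixels"][145:265,265:385,::-1]
cv2.imwrite("pics/p3.png",cv2.resize(a,(600,600),interpolation=cv2.INTER_CUBIC))
E
```

```text
[ 0.51987863 -0.35926011  0.16731593] [-0.94999287  0.16862022 -4.73844163] [ 0.0142947  -0.00765601  0.02070845] 0.15437856531942995 59.18288666644003 [7.57955023e-01 6.52306128e-01 6.47884535e-05 9.45728911e-04]
```

View pics/p3.png

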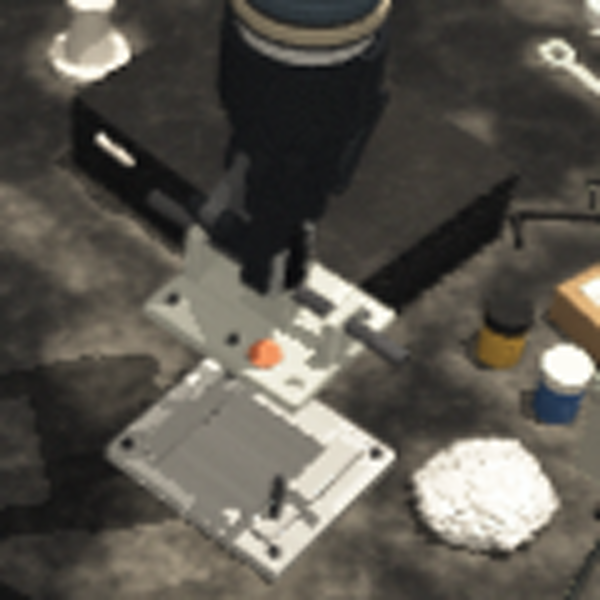

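The carrier is clear of the pins, level and above the jig. The jig hasn't moved. Next I'll traverse to above the cradle.

>>> {"method": "send_rows", "body": {"commands": "5 .4 -.14 0 0;5 .8 -.28 0 0;5 .9 -.32 0 0;5 .9 -.32 0 0;5 .9 -.32 0 0;5 .9 -.32 0 0;5 .9 -.32 0 0;5 .9 -.32 0 0;5 .9 -.32 0 0;5 .9 -.32 0 0;5 .9 -.32 0 0;5 .9 -.32 0 0;5 .9 -.32 0 0;5 .9 -.32 0 0;5 .5 -.15 0 0;5 0 0 0 .5;5 0 0 0 .4;5 0 0 0 0;5 0 0 0 0"}}

```text
t: 12.38
tcp_pos: [0.4695, -0.0985, 0.1662]
tool_rot: [0.778, 0.629, -0.0, -0.0]
force: [0.0, -1.1, -2.9]
finger_gap: 0.154
gripper_force: 59.1
```

```bash
python3 - <<'E'
from station import readout
s=readout.sense();print(s["tcp_pos"],s["tool_rot"]);q=s["tool_rot"]
import numpy as np
th=2*np.arctan2(q[1],q[0])-np.pi/2;print("yaw",th)
d=np.array([.470,-.0985])-s["tcp_pos"][:2];print("dx dy shares",d@[-np.sin(th),np.cos(th)]/.02,d@[np.cos(th),np.sin(th)]/.02)
E
```

```text
[ 0.4695329  -0.09848155  0.16617477] [ 7.77799516e-01  6.28512451e-01 -8.42766371e-05 -7.24163823e-05]
yaw -0.21151787538034705
dx dy shares 0.004001317507097387 0.023028153044258978
```

>>> {"method": "send_rows", "body": {"commands": "5 0 0 .4 0;5 0 0 .5 0;5 0 0 .5 0;5 0 0 .15 0;5 0 0 0 0;5 0 0 0 0"}}

```text
t: 12.88
tcp_pos: [0.4695, -0.0987, 0.135]
tool_rot: [0.778, 0.628, -0.0, -0.0]
force: [0.7, -0.4, -4.0]
finger_gap: 0.151
gripper_force: 59.1
```

```bash
python3 - <<'E'
from station import readout,cams
import cv2,numpy as np
from h import *
s=readout.sense();t=s["tcp_pos"];q=s["tool_rot"];print(t)
th=2*np.arctan2(q[1],q[0])-np.pi/2
a=cams.snapshot("scene")["pixels"][160:240,195:275,::-1];b=cams.snapshot("top")["pixels"][180:260,190:290,::-1]
k=6
A=cv2.resize(a,None,fx=k,fy=k,interpolation=cv2.INTER_CUBIC)
cv2.imwrite("pics/p4.png",A)
# expected pixels in this crop: axle ends, V notch bottoms (z=.074) & slot mouth
for nm,c,z,ys in(("axle",t[:2],t[2]-.0063,(.082,-.082)),("slot mouth inner",np.array([.47,-.0985]),.088,(.057,-.057))):
  for y in ys:
    for x in ((0,) if nm=="axle" else (-.018,.018)):
      P=[c[0]+np.cos(th)*x-np.sin(th)*y,c[1]+np.sin(th)*x+np.cos(th)*y,z]
      print(nm,x,y,((proj("scene",P)[0]-[195,160]+.5)*k-.5).round(),)
E
```

```text
[ 0.46948903 -0.09869253  0.13500215]
axle 0 0.082 [93. 34.]
axle 0 -0.082 [314. 214.]
slot mouth inner -0.018 0.057 [105. 136.]
slot mouth inner 0.018 0.057 [162. 101.]
slot mouth inner -0.018 -0.057 [254. 263.]
slot mouth inner 0.018 -0.057 [312. 224.]
```

View pics/p4.png

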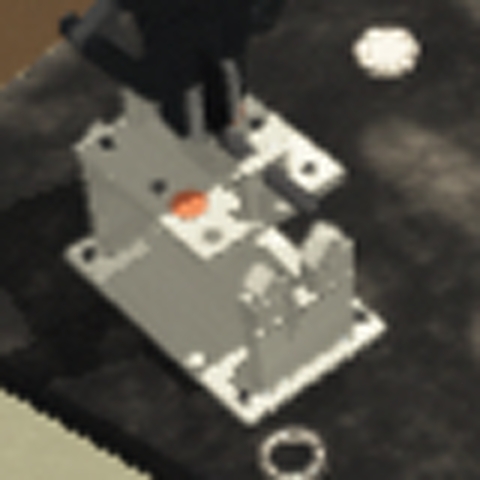

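The right axle end is at (310,208), against (314,214) predicted. The V of the right upright is centred at about (290,250), as predicted. The alignment is good, so I'll lower and watch the forces.

>>> {"method": "send_rows", "body": {"commands": "5 0 0 .4 0;5 0 0 .4 0;5 0 0 .4 0;5 0 0 .4 0;5 0 0 .3 0;5 0 0 .3 0;5 0 0 .2 0;5 0 0 .1 0;5 0 0 0 0;5 0 0 0 0"}}

```text
t: 13.82
tcp_pos: [0.4697, -0.0986, 0.0853]
tool_rot: [0.778, 0.628, 0.0, 0.0]
force: [-0.1, -0.3, -5.1]
finger_gap: 0.155
gripper_force: 59.1
```

>>> {"method": "send_rows", "body": {"commands": "5 0 0 .1 0;5 0 0 .1 0;5 0 0 .05 0;5 0 0 0 0"}}

```text
t: 14.15
tcp_pos: [0.4696, -0.0986, 0.0803]
tool_rot: [0.778, 0.628, 0.0, 0.0]
force: [0.4, 0.2, -3.7]
finger_gap: 0.152
gripper_force: 59.1
```

>>> {"method": "send_rows", "body": {"commands": "5 0 0 .1 0;5 0 0 .1 0;5 0 0 .05 0;5 0 0 0 0"}}

```text
t: 14.48
tcp_pos: [0.4696, -0.0986, 0.0751]
tool_rot: [0.778, 0.628, -0.0, -0.0]
force: [0.9, 0.0, -3.6]
finger_gap: 0.151
gripper_force: 59.1
```

>>> {"method": "send_rows", "body": {"commands": "5 0 0 .1 0;5 0 0 .1 0;5 0 0 0 0"}}

```text
t: 14.73
tcp_pos: [0.4696, -0.0986, 0.071]
tool_rot: [0.778, 0.628, -0.0, -0.0]
force: [0.6, 0.1, -5.0]
finger_gap: 0.151
gripper_force: 59.1
```

>>> {"method": "send_rows", "body": {"commands": "5 0 0 .05 0;5 0 0 .05 0;5 0 0 .05 0;5 0 0 .03 0;5 0 0 0 0"}}

```text
t: 15.15
tcp_pos: [0.4696, -0.0986, 0.0676]
tool_rot: [0.778, 0.628, 0.0, 0.0]
force: [1.0, -0.6, -4.4]
finger_gap: 0.156
gripper_force: 59.2
```

>>> {"method": "send_rows", "body": {"commands": "5 0 0 .05 0;5 0 0 0 0;5 0 0 0 0"}}

```text
t: 15.4
tcp_pos: [0.4696, -0.0986, 0.0667]
tool_rot: [0.778, 0.628, 0.0, 0.0]
force: [0.0, 0.2, -4.9]
finger_gap: 0.151
gripper_force: 59.2
```

>>> {"method": "send_rows", "body": {"commands": "5 0 0 .05 0;5 0 0 0 0;5 0 0 0 0"}}

```text
t: 15.65
tcp_pos: [0.4696, -0.0986, 0.0664]
tool_rot: [0.778, 0.628, 0.0, 0.0]
force: [-0.7, -0.5, 4.4]
finger_gap: 0.155
gripper_force: 60.5
```

>>> {"method": "send_rows", "body": {"commands": "5 0 0 .05 0;5 0 0 0 0;5 0 0 0 0"}}

```text
t: 15.9
tcp_pos: [0.4696, -0.0986, 0.0663]
tool_rot: [0.778, 0.628, 0.0, 0.001]
force: [-2.7, 0.8, 14.2]
finger_gap: 0.155
gripper_force: 62.1
```

The axle is seated: contact came at TCP z = 0.0664, against 0.0663 expected. I'll ease off the preload and release.

>>> {"method": "send_rows", "body": {"commands": "5 0 0 -.05 0;5 0 0 0 0;14 0 0 0 0;16 0 0 0 0;18 0 0 0 0;22 0 0 0 0;28 0 0 0 0;40 0 0 0 0;40 0 0 0 0;40 0 0 0 0;40 0 0 0 0", "grip_force": 20}}

```text
t: 16.82
tcp_pos: [0.4696, -0.0986, 0.0656]
tool_rot: [0.778, 0.628, -0.0, -0.0]
force: [0.1, 0.2, 0.5]
finger_gap: 0.471
gripper_force: 0.0
```

>>> {"method": "send_rows", "body": {"commands": "40 0 0 -.3 0;40 0 0 -.5 0;40 0 0 -.5 0;40 0 0 -.8 0;40 0 0 -1 0;40 0 0 -1 0;40 0 0 -1 0;40 0 0 -1 0;40 0 0 -1 0;40 0 0 -1 0;40 0 0 0 0;40 0 0 0 0"}}

```text
t: 17.82
tcp_pos: [0.4701, -0.0988, 0.2294]
tool_rot: [0.778, 0.628, 0.001, 0.002]
force: [-0.1, -0.6, -0.4]
finger_gap: 0.472
gripper_force: 0.0
```

```bash
python3 - <<'E'
from station import readout,cams
import cv2,numpy as np
s=readout.sense();print(s["t"],s["tcp_pos"],s["force"])
a=cams.snapshot("scene")["pixels"][150:270,190:350,::-1]
cv2.imwrite("pics/p5.png",cv2.resize(a,(800,600),interpolation=cv2.INTER_CUBIC))
E
```

```text
17.8167 [ 0.4700665  -0.09875593  0.22942812] [-0.05705298 -0.62922301 -0.36453801]
```

View pics/p5.png

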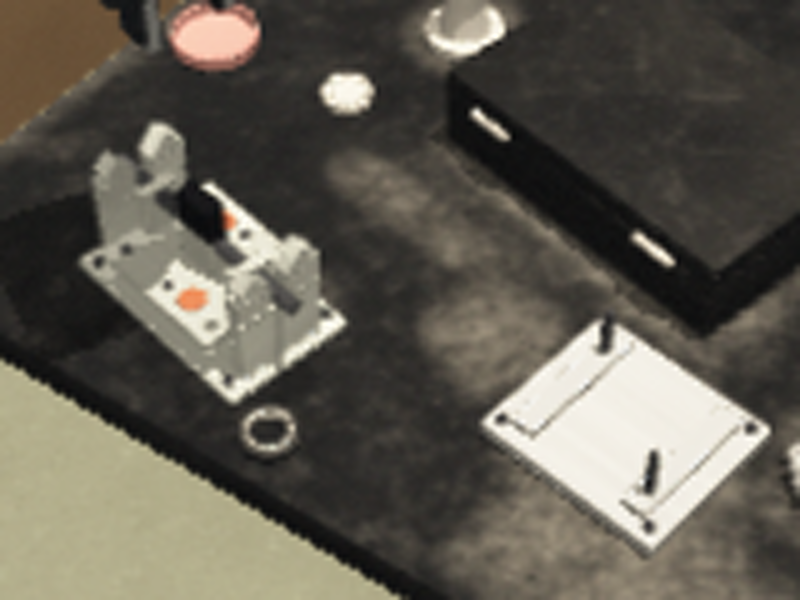

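The carrier hangs level in the cradle at about (215,250), with the axle down in both slots. The jig at (625,435) and the small parts are in place, and the gripper is clear.

```bash
python3 -c "
from station import sign_off
print(sign_off())"
```

```text
the job is handed in; nothing more can be done
None
```

I lifted the carrier level off the jig's pins and set it down with both axle ends in the cradle slots, then let go and handed the job in at about 18 s; the last picture shows it hanging level, with the jig and small parts in place, but sign-off returned no verdict.

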